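# Open the strut-lidded tool chest and put the hammer away

## Task

Lift the lid of the wooden tool chest past its balance point and let go, so that its struts carry it fully open. Then put the steel-headed hammer away in the chest, lying inside below the rim without being dropped from a height, and leave the lid open and the other things on the bench where they are.

Things in the scene. Friction and masses are not known exactly. Their poses are not given: they have to be found in the camera images.
- chest: open wooden chest fixed to the bench, outside 200 (its x) x 300 (its y) x 115 mm high; walls 12 mm, floor 10 mm thick. Origin: centre of its underside, on the bench. Its x points from the lip side (towards the robot's right) to the hinge side (robot's left), so it stands at a yaw of 1.57 +- 0.3 rad; z up. At both ends (y = +-150) a thin strut runs up to the lid, under its end overhang
- lid (a joint): angle of the chest's lid in rad: 0 shut, 1.75 fully open (leaning a little past upright, to the robot's left). Released below its balance point it sinks shut; that point lies between 0.65 and 1.05 rad, depending on the lid's weight. Beyond it the struts push it slowly (a second or two) to 1.75 and hold it
- lid_lip (a point): middle of the front lower edge of the lid; shut: at chest x = -135, y = 0, z = 115 mm. Flat plywood lid 240 x 340 x 12 mm, about 0.6 kg, no latch or handle, overhanging the front wall by 35 mm and the ends by 20 mm: it is lifted with fingers under this lip (up to about 3 N at the lip). The point moves on a circle of 235 mm radius about the hinge
- lid_hinge (a point): middle of the hinge axis, which runs along the chest's y: chest x = +100, y = 0, z = 115 mm
- hammer: hammer with a bare steel head and a dark round wooden handle, 210 mm long, 0.4 kg, lying flat on the bench to the right of the chest. Origin: middle of its length, on its underside; x points along the handle to the head, z up. Handle 25 mm thick, its axis 13 mm above the underside; head 26 mm thick, reaching from y = -48 to +40 mm, its centre line at x = 92 mm
- hammer_grip (a point): where to hold the handle, close to the balance: hammer x = +42, on the handle's axis, 13 mm above the underside
- hammer_head (a point): centre of the head, hammer x = +92, 13 mm above the underside
- hammer_butt (a point): end of the handle, hammer x = -105, 13 mm above the underside
- doming_block: wooden cylinder 44 mm across, 40 high, standing inside the chest against the hinge-side wall (chest x 55 to 62 mm, anywhere along it); the rest of the chest is empty. Origin: centre of its underside
- mallet: wooden mallet: round light handle 26 mm thick, cylindrical wooden head 70 mm across and 110 long. NOT the hammer; a bystander on the left of the bench, to be left alone
- former: wooden shaping former 200 x 50 x 75 mm with hollows in its top, far left; bystander
- bowl: copper bowl 140 mm across, 50 high, right of the hammer; bystander
- tape: grey tape roll 90 mm across, 40 high, far right; bystander
- punch: square steel punch 130 x 12 x 12 mm lying between the hammer handle and the chest, nearer the robot; bystander
- offcut: wooden offcut 60 x 45 x 40 mm beyond the hammer, near the chest's far end; bystander
There are look-alikes about, which are no part of the job. What is shaped like the hammer but white is not meant.

How it is judged (in metres and radians):
On the way, in this order (a step that is already met when the one before it is completed fails the run):
1. the lid stands open beyond 1.5 rad, carried by the struts with the robot not touching it (value of joint lid above 1.5 rad and contact force between each of the arm, the fingers and chest below 0.2 N), for 0.3 s.
2. the hammer lies inside the chest, released (z of each of hammer_head, hammer_butt in the frame of chest below 0.065 m and x of hammer_head in the frame of chest between -0.095 and 0.095 m and y of hammer_head in the frame of chest between -0.145 and 0.145 m and x of hammer_butt in the frame of chest between -0.095 and 0.095 m and y of hammer_butt in the frame of chest between -0.145 and 0.145 m and linear speed of hammer below 0.03 m/s and contact force between the fingers and hammer below 0.2 N), for 0.2 s.
At the end, for the whole second after the job is handed in: The lid stands open beyond 1.5 rad; the hammer's head and handle end are both within the chest's walls and less than 65 mm above the chest's underside; the hammer is released and at rest (under 30 mm/s) (all of step 2 and value of joint lid above 1.5 rad); the robot touches nothing.
It fails at once if the hammer falls freely at more than 1.2 m/s (dropped from more than about 7 cm) (linear speed of hammer above 1.2 m/s and contact force between the fingers and hammer below 0.1 N).
It fails at once if a bystander on the bench is moved by more than 5 cm (distance of any of mallet, former, bowl, tape, punch, offcut from where it was at the start of the episode above 0.05 m).
It also fails if it takes over 58 s, if anything falls off the work surface, if the arm or the gripper's body presses on something with over 40 N, if the wrist force passes 120 N, or if a joint passes its speed limit or range.

## Robot

A 6-joint arm with a two-finger parallel gripper is mounted at the origin on the work surface. World frame = base frame: x ahead of the robot, y to its left, z up, the work surface at z = 0. Lengths are in mm, angles in rad, forces in N, time in s.
With the tool pointing down it reaches from about 400 to 925 mm from the base axis. Payload 12.5 kg.
Tool frame: the origin (TCP) lies at the very end of the fingers, on their centre line; the grasp point (between the pads) lies 19 mm behind it; z points along the fingers, x is the direction in which the jaws open and shut, and the axes are right-handed (so a half turn about z gives the same grasp; the last joint's range is limited). The gripper opens to 95 mm and grips with 3 to 60 N. Pads are 20 mm wide; open, the fingers measure 119 mm over their backs; the gripper's body (75 mm by 180 mm) begins 59 mm behind the grasp point.
Start: joints at [1.239, 0.491, 1.559, -0, 1.092, -0.106], TCP at [139.91, 609.157, 214.661] pointing down, gripper open.
Joint ranges: [-3.1, 3.1], [-0.84, 2.19], [0.05, 2.79], [-1.13, 4.28], [0.06, 2.93], [-2.69, 2.69]. Speed limits (rad/s): [2.22, 2.22, 2.79, 3.14, 3.14, 3.14].

## Interface

Orientations are given as [roll, pitch, yaw] about the fixed x, y, z axes, in that order (R = Rz(yaw) Ry(pitch) Rx(roll)).
In Python, from cell import env gives the robot as it stands.
- The arm moves only by the tool arm_command, never from a script. Its argument "motion" is one flat list of numbers, 7 for each row, row after row: the opening, from -1 (shut) to 1 (fully open), then the shift along the tool's x, y, z in mm, then the turn, a rotation vector about the tool's x, y, z in degrees. In form: [fingers, dx, dy, dz, rx, ry, rz, fingers, dx, dy, dz, rx, ry, rz, ...]. A call has 1 to 20 rows; each row is the pose to reach, as a shift and turn from the pose commanded when the call began, along the tool's axes at that moment; what a row does not reach only later rows make up. A row lasts 1/10 s, in which the tool goes at most 50 mm and 8.59 degrees, less where a joint would pass 70% of its speed; a pose out of reach is approached as far as the arm can. A call with a gripper value outside its range is refused whole. The fingers move at their own pace and stop on an object; the grip force is fixed at half the most. Time passes only in rows, so rows that repeat a pose let the fingers close. It gives the time, the measured TCP pose, the force and the opening at its end, in the units of the state.
- env.state(): the state, without advancing time (a new reading comes with each control period).
- env.read_camera(name): name is "scene" or "top" or "wrist"; returns (picture, depth): 384x512x3 uint8, red, green, blue; 384x512 float32, mm along the optical axis (not along the pixel's ray), 0 where there is no reading.
- env.calibration(name): a dict with "fx", "fy", "cx", "cy" (pixels), "cam_to_world" (4x4, takes a point from camera to world coordinates). Camera axes: x right, y down, z forward; pixel columns grow to the right and rows downward; lengths in mm; the calibration is good to about 2 mm. A picture is of the moment at which its call begins: read the wrist's pose just before it. calibration takes no time and is no camera call; for the wrist camera it gives the pose at the moment of the call.
- env.job_done(): hands the job in, once; it reports no verdict.
Trained networks look in the newest picture that a camera, given by its name, has taken for a name from the list of things; names that differ only in an ending like _2 or _b are one class to them, and where a whole thing is asked for, a point or a joint stands for the part that bears it (a point fixed in the world has none). Each returns a list of dicts, best first, with "confidence" (0 to 1); they miss things now and then, are a little off and sometimes report something else, mostly with a low value. They report only what shows in the picture. A call takes as long as a camera call. They do not tell look-alikes from the thing itself.
- env.recognise(camera, label): "location" ([column, row] in pixels, amid what is visible of it).
- env.silhouettes(camera, label): "region" (384x512 bool, what is visible of it) and "location" ([column, row] in pixels, amid what is visible of it).
- env.spot_point(camera, label): "location" ([column, row] in pixels: a listed point, or the origin of a listed thing).
The state is a dict: "t": time; "joints": joint angles; "qvel": joint speeds; "tau": joint torques, N m; "eef_pos": TCP position; "tcp_rot": TCP orientation; "ft_force": force on the tool from outside, world axes, zero at the start; "moment": the same for the moment, N m; "opening": opening from 0.0 (shut) to 1.0 (fully open).
Only numpy, scipy, OpenCV 4.12 (cv2) and the standard library are available. Lean on these libraries where they do the work, as an engineer would, in place of code of your own. Each camera call takes 0.05 s, during which the arm holds its last target.

## Working session

There is one attempt and no reset: what is moved stays moved. The work goes in short steps, Python scripts to look and compute and a tool call to move; the robot and the scene stay as the last step left them, time stands still between calls to the robot, and variables do not carry over. Pictures are saved under pics/ and viewed, and the job is handed in when it is done.

Besides the shell and the picture viewer there is one more tool, called after ">>>" as name(argument=value, ...) on one line, values as JSON. arm_command: Moves the arm, as the interface text tells. Its arguments: {"type":"object","properties":{"motion":{"type":"array","items":{"type":"number"}}},"required":["motion"]}

```bash
ls; mkdir -p pics
python3 - <<'E'
from cell import env
import cv2
print(env.state())
for n in ("scene","top"):
    p,d=env.read_camera(n); cv2.imwrite(f"pics/a_{n}.png",p[:,:,::-1]); c=env.calibration(n); print(n,c)
E
```

```text
pics
{'t': 0.0, 'joints': array([ 1.23938273e+00,  4.91588883e-01,  1.55945114e+00, -2.83258070e-05,
        1.09167717e+00, -1.05605781e-01]), 'qvel': array([ 0.00018904, -0.00136907,  0.00104936,  0.0012149 ,  0.00049552,
       -0.00045069]), 'tau': array([-1.03343998e-03, -6.12629914e+01, -2.58183807e+01,  6.92420569e-02,
        4.81976126e-02, -1.18487928e-04]), 'eef_pos': array([139.84348671, 608.90902476, 214.04294438]), 'tcp_rot': array([-3.14149910e+00,  1.12091759e-03,  1.34500163e+00]), 'ft_force': array([ 0.48605743,  0.1102767 , -0.2839302 ]), 'moment': array([ 0.00716358,  0.00195216, -0.04175806]), 'opening': 0.9988865740516055}
scene {'fx': 355.9977260490403, 'fy': 355.9977260490403, 'cx': 258.1566700268869, 'cy': 192.6733937895535, 'cam_to_world': array([[-6.79627215e-01,  5.14408105e-01, -5.22963813e-01,
         1.13194466e+03],
       [ 7.33537355e-01,  4.81881241e-01, -4.79284277e-01,
         6.16715634e+02],
       [ 5.45873455e-03, -7.09348131e-01, -7.04837167e-01,
         1.02259779e+03],
       [ 0.00000000e+00,  0.00000000e+00,  0.00000000e+00,
         1.00000000e+00]])}
top {'fx': 369.48401563336495, 'fy': 369.48401563336495, 'cx': 253.81921269166267, 'cy': 184.44630794732228, 'cam_to_world': array([[ 2.18395408e-02, -9.90389102e-01,  1.36574016e-01,
         2.83709707e+02],
       [-9.99758226e-01, -2.19837271e-02,  4.52624916e-04,
        -3.11387077e+01],
       [ 2.55413112e-03, -1.36550881e-01, -9.90629766e-01,
         1.24161611e+03],
       [ 0.00000000e+00,  0.00000000e+00,  0.00000000e+00,
         1.00000000e+00]])}
```

View pics/a_scene.png

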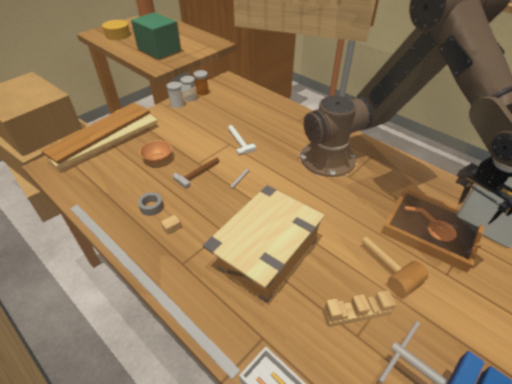

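View pics/a_top.png

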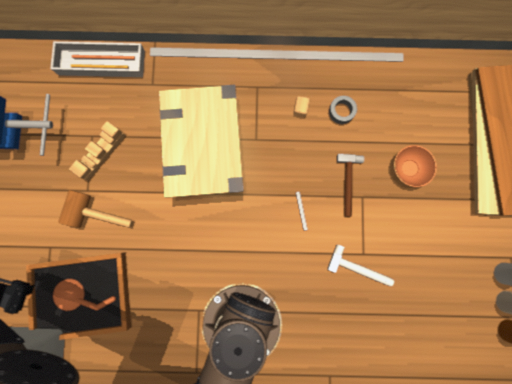

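The top picture shows the chest lid spanning about (160–243, 86–198), the dark-handled hammer with its head at (350,158) and butt at (348,215), and the punch at (302,210). The white look-alike is at (360,268) and the offcut at (302,105).

```bash
cat > h.py <<'E'
from cell import env
import numpy as np, cv2
def ray(cam,px,z):
    c=env.calibration(cam);T=c["cam_to_world"]
    d=T[:3,:3]@np.array([(px[0]-c["cx"])/c["fx"],(px[1]-c["cy"])/c["fy"],1]);o=T[:3,3]
    return o+d*(z-o[2])/d[2]
def cloud(cam,d,mask=None):
    c=env.calibration(cam);T=c["cam_to_world"]
    v,u=np.nonzero((d>0)&(mask if mask is not None else True)); z=d[v,u]
    P=np.stack([(u-c["cx"])/c["fx"]*z,(v-c["cy"])/c["fy"]*z,z],1)
    return P@T[:3,:3].T+T[:3,3]
E
python3 - <<'E'
from h import *
np.set_printoptions(precision=1,suppress=True)
p,d=env.read_camera("top")
for l in ("lid_lip","hammer","chest","punch","offcut","doming_block"):
    for r in env.silhouettes("top",l)[:3]:
        m=r["region"]; P=cloud("top",d,m); print(l,round(r["confidence"],2),r["location"],m.sum(),np.median(P,0))
        if l=="lid_lip":
            Q=P[abs(P[:,2]-np.median(P[:,2]))<8]; print("lid rect",cv2.minAreaRect(Q[:,:2].astype(np.float32)),Q.min(0),Q.max(0)); print(cv2.boxPoints(cv2.minAreaRect(Q[:,:2].astype(np.float32))))
        if l=="hammer":
            Q=P[P[:,2]>8];print(cv2.minAreaRect(Q[:,:2].astype(np.float32)),np.percentile(P[:,2],[5,50,95]))
for l,z in (("lid_lip",115),("lid_hinge",115),("hammer_grip",13),("hammer_head",13),("hammer_butt",13),("chest",0)):
    for r in env.spot_point("top",l)[:3]: print(l,round(r["confidence"],2),r["location"],ray("top",r["location"],z))
E
```

```text
lid_lip 0.82 [200.3, 143.8] 8377 [568.1 139.9 127.1]
lid rect ((573.9691162109375, 140.07125854492188), (341.8921203613281, 242.0234375), 5.7974019050598145) [393.4   5.  119.2] [753.5 275.2 134.8]
[[391.7 243.2]
 [416.1   2.4]
 [756.3  36.9]
 [731.8 277.7]]
hammer 0.93 [347.0, 174.6] 633 [ 487.9 -343.2   23.2]
((459.15374755859375, -357.695556640625), (208.7049102783203, 87.35198211669922), 3.5417428016662598) [13.8 23.2 28.2]
hammer 0.83 [352.1, 268.1] 653 [ 187.  -353.2   23.8]
((185.0621337890625, -385.98455810546875), (207.4215850830078, 85.98667907714844), 69.84075927734375) [14.3 23.8 28.5]
punch 0.55 [300.3, 209.2] 110 [ 366.  -189.7   11.3]
punch 0.19 [100.0, 148.5] 1334 [546.5 486.2  49.8]
offcut 0.72 [301.1, 107.2] 273 [ 722.2 -184.6   38.1]
lid_lip 0.72 [241.2, 139.0] [581.7  12.  115. ]
lid_lip 0.72 [298.4, 108.2] [ 686.  -166.5  115. ]
lid_lip 0.54 [104.8, 151.4] [532.6 435.4 115. ]
lid_hinge 0.58 [166.6, 145.0] [557.3 244.3 115. ]
hammer_grip 0.93 [347.7, 262.9] [ 201.5 -342.5   13. ]
hammer_grip 0.7 [349.7, 174.1] [ 495.5 -353.    13. ]
hammer_grip 0.55 [347.6, 156.1] [ 557.3 -346.7   13. ]
hammer_head 0.76 [349.1, 157.6] [ 552.2 -351.8   13. ]
hammer_head 0.71 [333.6, 257.2] [ 218.8 -296.6   13. ]
hammer_butt 0.65 [387.5, 284.1] [ 136.9 -470.6   13. ]
hammer_butt 0.55 [348.0, 215.9] [ 354.6 -345.5   13. ]
chest 0.89 [201.1, 151.5] [565.  152.9   0. ]
chest 0.66 [347.0, 187.9] [ 450.1 -346.6    0. ]
```

```bash
cat >> h.py <<'E'
from scipy.spatial.transform import Rotation as Ro
def rpy(a): return Ro.from_euler("xyz",a)
def go(pos,R,base=None):
    """row numbers from the present (or given) pose to world pos/R"""
    s=env.state(); p0,R0=(s["eef_pos"],rpy(s["tcp_rot"])) if base is None else base
    sh=R0.inv().apply(np.array(pos,float)-p0); rv=np.degrees((R0.inv()*R).as_rotvec())
    print("shift",np.round(sh,1),"rotvec",np.round(rv,2))
CY=np.radians(95.8); CO=np.array([572.5,155,0])
def c2w(p): return Ro.from_euler("z",CY).apply(p)+CO
def w2c(p): return Ro.from_euler("z",-CY).apply(np.asarray(p)-CO)
def tool(phi,yaw=CY-np.pi/2): # phi 0 = down, pi/2 = pointing along chest x
    return Ro.from_euler("z",yaw)*Ro.from_euler("x",phi)*Ro.from_euler("x",np.pi)
E
python3 - <<'E'
from h import *
print(tool(0).as_matrix().round(2), c2w([-135,0,115]))
go([590,-150,300],tool(0))
E
```

```text
[[ 0.99  0.1   0.  ]
 [ 0.1  -0.99 -0.  ]
 [ 0.    0.   -1.  ]] [586.14260012  20.69110431 115.        ]
shift [-639.1  608.6  -85.4] rotvec [-0.000e+00 -1.000e-02  7.126e+01]
```

>>> arm_command(motion=[-1,0,0,-85,0,0,0,-1,0,0,-85,0,0,0,-1,-640,609,-85,0,0,71.3,-1,-640,609,-85,0,0,71.3,-1,-640,609,-85,0,0,71.3,-1,-640,609,-85,0,0,71.3,-1,-640,609,-85,0,0,71.3,-1,-640,609,-85,0,0,71.3,-1,-640,609,-85,0,0,71.3,-1,-640,609,-85,0,0,71.3,-1,-640,609,-85,0,0,71.3,-1,-640,609,-85,0,0,71.3,-1,-640,609,-85,0,0,71.3,-1,-640,609,-85,0,0,71.3,-1,-640,609,-85,0,0,71.3,-1,-640,609,-85,0,0,71.3,-1,-640,609,-85,0,0,71.3,-1,-640,609,-85,0,0,71.3,-1,-640,609,-85,0,0,71.3,-1,-640,609,-85,0,0,71.3])

```text
t: 2.75
eef_pos: [591.2, -153.9, 299.2]
tcp_rot: [3.141, 0.0, 0.099]
ft_force: [0.3, 0.3, 0.6]
opening: 0.004
```

Run:
```python
from h import *
s=env.state();print(w2c(s["eef_pos"]))
p,d=env.read_camera("wrist"); cv2.imwrite("pics/b_w.png",p[:,:,::-1])
p,d=env.read_camera("scene"); cv2.imwrite("pics/b_s.png",p[:,:,::-1])
go(c2w([-220,0,250]),tool(np.radians(70)))
go(c2w([-220,0,91]),tool(np.radians(70)))
```

```text
[-309.24424899   12.63408616  299.23029921]
shift [ 12.2 -89.9  48.5] rotvec [70.   -0.11 -0.22]
shift [ 12.3 -89.9 207.5] rotvec [70.   -0.11 -0.22]
```

View pics/b_w.png

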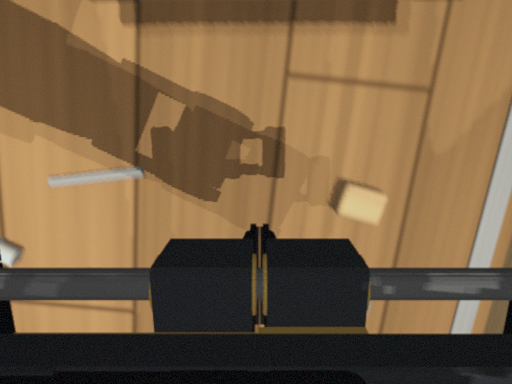

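View pics/b_s.png

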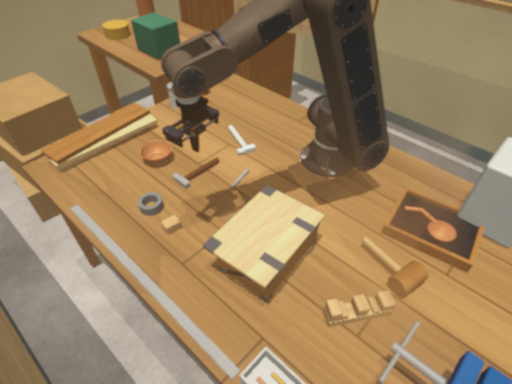

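The wrist view shows the closed fingers at (260,240), the chest edge at the top, the punch at (95,177) and the offcut at (360,203). The scene view shows a clear approach on the lip side.

>>> arm_command(motion=[-1,12,-90,49,70,0,0,-1,12,-90,49,70,0,0,-1,12,-90,49,70,0,0,-1,12,-90,49,70,0,0,-1,12,-90,49,70,0,0,-1,12,-90,49,70,0,0,-1,12,-90,49,70,0,0,-1,12,-90,49,70,0,0,-1,12,-90,49,70,0,0,-1,12,-90,49,70,0,0,-1,12,-90,49,70,0,0,-1,12,-90,49,70,0,0,-1,12,-90,49,70,0,0,-1,12,-90,49,70,0,0,-1,12,-90,49,70,0,0])

```text
t: 4.35
eef_pos: [593.1, -60.0, 250.9]
tcp_rot: [-1.921, -0.001, 0.101]
ft_force: [-0.4, -0.4, -0.4]
opening: 0.005
```

Run:
```python
from h import *
s=env.state();print(w2c(s["eef_pos"]),s["joints"].round(2),np.degrees((tool(np.radians(70)).inv()*rpy(s["tcp_rot"])).as_rotvec()))
p,d=env.read_camera("scene"); cv2.imwrite("pics/c_s.png",p[:,:,::-1])
go(c2w([-220,0,91]),tool(np.radians(70)))
go(c2w([-113,0,91]),tool(np.radians(70)))
```

```text
[-215.98402867    1.25910594  250.92959422] [-0.56  0.74  1.5   0.87  1.82 -0.88] [-0.04059426  0.02924454 -0.02052302]
shift [  1.3 151.5  51. ] rotvec [ 0.02 -0.03  0.01]
shift [  1.2 114.9 151.6] rotvec [ 0.02 -0.03  0.01]
```

View pics/c_s.png

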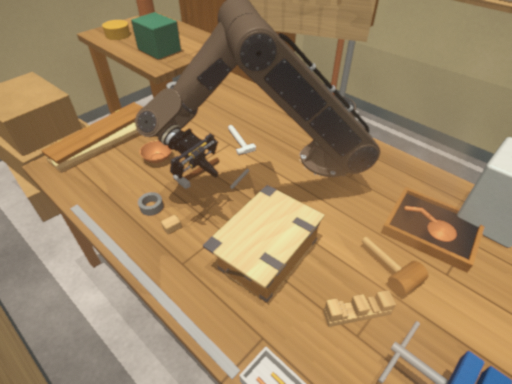

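>>> arm_command(motion=[-1,1,151,51,0,0,0,-1,1,151,51,0,0,0,-1,1,151,51,0,0,0,-1,1,151,51,0,0,0,-1,1,151,51,0,0,0,-1,1,151,51,0,0,0,-1,1,151,51,0,0,0])

```text
t: 5.1
eef_pos: [595.1, -64.1, 93.6]
tcp_rot: [-1.922, -0.003, 0.101]
ft_force: [-0.3, 0.8, 0.5]
opening: 0.005
```

Run:
```python
from h import *
s=env.state();print(w2c(s["eef_pos"]),s["ft_force"].round(2))
p,d=env.read_camera("scene"); cv2.imwrite("pics/d_s.png",cv2.resize(p[120:320,100:360,::-1],None,fx=3,fy=3))
p,d=env.read_camera("wrist"); cv2.imwrite("pics/d_w.png",p[:,:,::-1])
go(c2w([-113,0,91]),tool(np.radians(70)))
```

```text
[-220.26686475   -0.33525432   93.60169328] [-0.33  0.8   0.51]
shift [ -0.2 -34.8 101.4] rotvec [ 0.09 -0.08  0.12]
```

View pics/d_s.png

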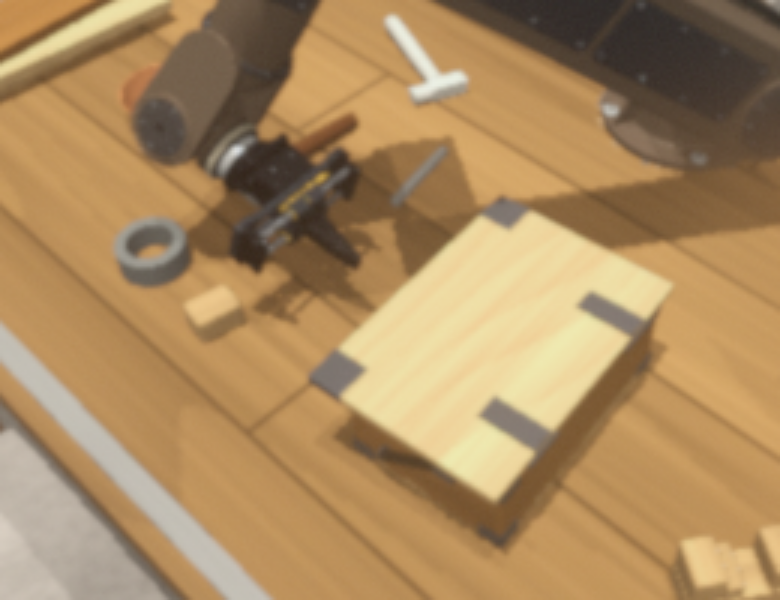

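View pics/d_w.png

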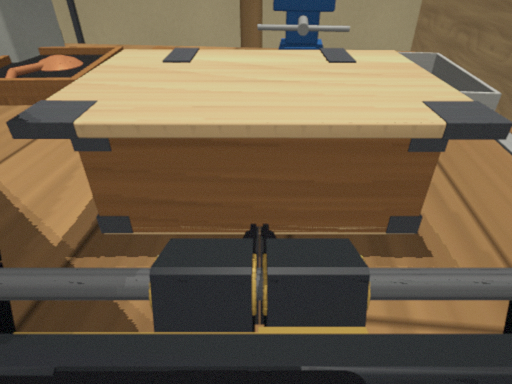

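The scene crop shows the closed fingers at about (355,260), level with the lip edge. The wrist view shows the fingers centred on the lip under the lid, whose front edge is at row ~127, so they are ready to slide under.

>>> arm_command(motion=[-1,0,-13,36,0,0,0,-1,0,-22,60,0,0,0,-1,0,-29,80,0,0,0,-1,0,-33,90,0,0,0,-1,0,-36,99,0,0,0,-1,0,-36,99,0,0,0,-1,0,-36,99,0,0,0])

```text
t: 5.9
eef_pos: [584.1, 40.5, 91.3]
tcp_rot: [-1.92, -0.0, 0.1]
ft_force: [-0.7, -0.2, 0.1]
opening: 0.004
```

Run:
```python
from h import *
s=env.state();print(w2c(s["eef_pos"]),s["ft_force"].round(2))
p,d=env.read_camera("wrist"); cv2.imwrite("pics/e_w.png",p[:,:,::-1])
# arc
b=(s["eef_pos"],rpy(s["tcp_rot"]))
ref=np.array([w2c(s["eef_pos"])[0],0,w2c(s["eef_pos"])[2]]); H=np.array([100,0,115.])
for th in range(4,77,4):
    t=np.radians(th); v=Ro.from_euler("y",t).apply(ref-H)
    print(th,end=" ");go(c2w(H+v),tool(np.radians(70)-t),b)
```

```text
[-1.15099228e+02  3.35435001e-02  9.12710205e+01] [-0.66 -0.25  0.09]
4 shift [  0.  -13.8  -6.2] rotvec [-3.99 -0.06 -0.  ]
8 shift [  0.  -27.9 -11.5] rotvec [-7.99 -0.06 -0.  ]
12 shift [  0.1 -42.4 -15.7] rotvec [-11.99  -0.06  -0.  ]
16 shift [  0.1 -57.2 -18.9] rotvec [-1.599e+01 -6.000e-02 -1.000e-02]
20 shift [  0.1 -72.1 -21.1] rotvec [-1.999e+01 -6.000e-02 -1.000e-02]
24 shift [  0.1 -87.2 -22.2] rotvec [-2.399e+01 -6.000e-02 -1.000e-02]
28 shift [ 1.000e-01 -1.023e+02 -2.230e+01] rotvec [-2.799e+01 -6.000e-02 -1.000e-02]
32 shift [ 1.000e-01 -1.174e+02 -2.130e+01] rotvec [-3.199e+01 -6.000e-02 -1.000e-02]
36 shift [ 1.000e-01 -1.323e+02 -1.930e+01] rotvec [-3.599e+01 -6.000e-02 -2.000e-02]
40 shift [ 1.000e-01 -1.471e+02 -1.630e+01] rotvec [-3.999e+01 -6.000e-02 -2.000e-02]
44 shift [ 1.000e-01 -1.617e+02 -1.220e+01] rotvec [-4.399e+01 -6.000e-02 -2.000e-02]
48 shift [   0.  -175.9   -7.1] rotvec [-4.799e+01 -6.000e-02 -2.000e-02]
52 shift [   0.  -189.7   -1. ] rotvec [-5.199e+01 -5.000e-02 -2.000e-02]
56 shift [   0.  -203.1    6. ] rotvec [-5.599e+01 -5.000e-02 -3.000e-02]
60 shift [   0.  -216.    13.9] rotvec [-5.999e+01 -5.000e-02 -3.000e-02]
64 shift [   0.  -228.2   22.8] rotvec [-6.399e+01 -5.000e-02 -3.000e-02]
68 shift [   0.  -239.8   32.4] rotvec [-6.799e+01 -5.000e-02 -3.000e-02]
72 shift [  -0.  -250.8   42.8] rotvec [-7.199e+01 -5.000e-02 -3.000e-02]
76 shift [  -0.  -260.9   54. ] rotvec [-7.599e+01 -5.000e-02 -4.000e-02]
```

View pics/e_w.png

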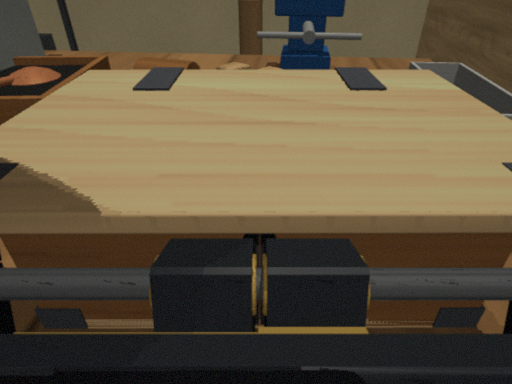

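The lip now hides the fingertips (edge at row ~225), so they are under it, and nothing is touching yet. I'll lift along the lid's arc.

>>> arm_command(motion=[-1,0,-14,-6,-4,0,0,-1,0,-28,-11.5,-8,0,0,-1,0,-42.5,-15.5,-12,0,0,-1,0,-57,-19,-16,0,0,-1,0,-72,-21,-20,0,0,-1,0,-87,-22,-24,0,0,-1,0,-102,-22.5,-28,0,0,-1,0,-117.5,-21.5,-32,0,0])

```text
t: 6.75
eef_pos: [582.0, 59.7, 209.5]
tcp_rot: [-2.482, -0.0, 0.099]
ft_force: [-0.3, 0.1, -2.4]
opening: 0.003
```

Run:
```python
from h import *
s=env.state();print(w2c(s["eef_pos"]),s["ft_force"].round(2),s["tcp_rot"])
p,d=env.read_camera("scene"); cv2.imwrite("pics/f_s.png",cv2.resize(p[120:320,100:360,::-1],None,fx=3,fy=3))
p,d=env.read_camera("wrist"); cv2.imwrite("pics/f_w.png",p[:,:,::-1])
```

```text
[-9.57835994e+01  1.48622310e-01  2.09516370e+02] [-0.29  0.1  -2.35] [-2.48196428e+00 -2.16109839e-04  9.89318196e-02]
```

View pics/f_s.png

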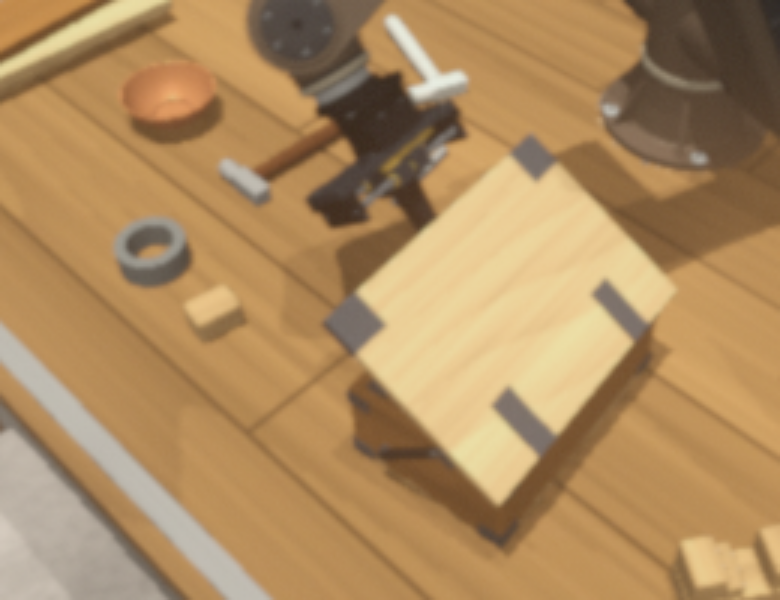

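View pics/f_w.png

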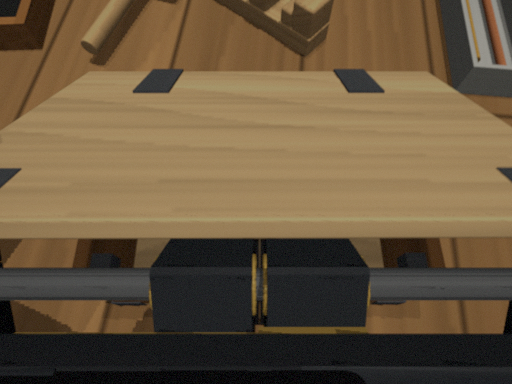

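The lid is up about 30° and resting on the fingers with 2.4 N. I'll continue the arc past balance.

Run:
```python
from h import *
ref=np.array([-115.1,0,91.3]); H=np.array([100,0,115.])
def P(th):
    t=np.radians(th); return c2w(H+Ro.from_euler("y",t).apply(ref-H)),tool(np.radians(70)-t)
b=P(32)
for th in list(range(36,77,4)): print(th,end=" ");go(*P(th),b)
p,R=P(76); print("retreat",end=" "); go(p-120*Ro.from_euler("z",CY).apply([1,0,0]),R,b)
```

```text
36 shift [  0.  -13.8  -6.2] rotvec [-4.  0.  0.]
40 shift [  0.  -27.9 -11.5] rotvec [-8. -0.  0.]
44 shift [  0.  -42.4 -15.7] rotvec [-12.   0.  -0.]
48 shift [  0.  -57.2 -18.9] rotvec [-16.   0.  -0.]
52 shift [  0.  -72.1 -21.1] rotvec [-20.   0.  -0.]
56 shift [  0.  -87.2 -22.2] rotvec [-24.  -0.  -0.]
60 shift [   0.  -102.3  -22.3] rotvec [-28.   0.   0.]
64 shift [   0.  -117.4  -21.3] rotvec [-32.   0.   0.]
68 shift [   0.  -132.3  -19.3] rotvec [-36.   0.   0.]
72 shift [   0.  -147.1  -16.2] rotvec [-40.   0.   0.]
76 shift [   0.  -161.7  -12.1] rotvec [-44.   0.   0.]
retreat shift [  0.  -67.1 -86. ] rotvec [-44.   0.   0.]
```

>>> arm_command(motion=[-1,0,-14,-6,-4,0,0,-1,0,-28,-11.5,-8,0,0,-1,0,-42.5,-15.5,-12,0,0,-1,0,-57,-19,-16,0,0,-1,0,-72,-21,-20,0,0,-1,0,-87,-22,-24,0,0,-1,0,-102,-22.5,-28,0,0,-1,0,-117.5,-21.5,-32,0,0,-1,0,-132,-19.5,-36,0,0,-1,0,-147,-16,-40,0,0,-1,0,-162,-12,-44,0,0,-1,0,-162,-12,-44,0,0,-1,0,-154,-18,-44,0,0,-1,0,-138,-30,-44,0,0,-1,0,-115,-49,-44,0,0,-1,0,-67,-86,-44,0,0,-1,0,-67,-86,-44,0,0])

```text
t: 8.55
eef_pos: [581.8, 55.1, 317.0]
tcp_rot: [3.038, 0.002, 0.096]
ft_force: [0.5, 0.5, 0.2]
opening: 0.003
```

Run:
```python
from h import *
s=env.state();print(w2c(s["eef_pos"]),s["ft_force"].round(2),s["tcp_rot"])
p,d=env.read_camera("scene"); cv2.imwrite("pics/g_s.png",p[:,:,::-1])
p,d=env.read_camera("top"); cv2.imwrite("pics/g_t.png",p[:,:,::-1])
```

```text
[-100.30549242    0.83203207  317.04529644] [0.47 0.55 0.19] [3.03784804e+00 2.07547994e-03 9.63096080e-02]
```

View pics/g_s.png

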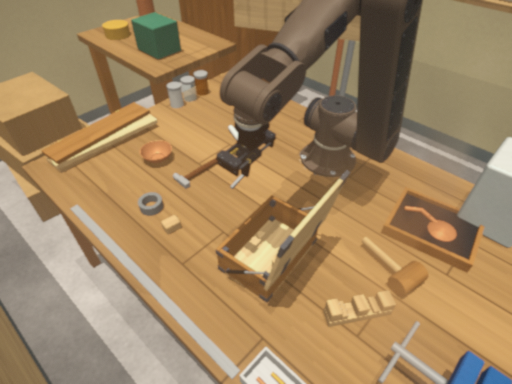

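View pics/g_t.png

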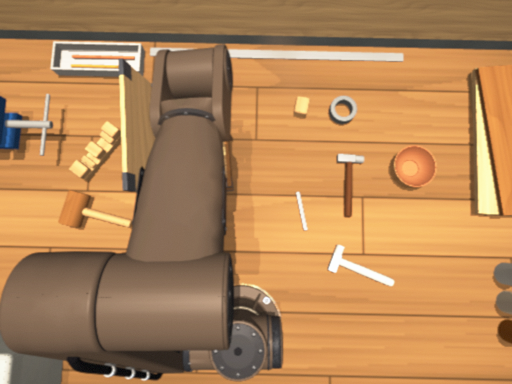

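The lid has been let go and stands past vertical, carried by its struts (scene (325,215)), with the arm clear. In the top view the arm hides the chest interior. Next I'll fit the hammer's pose and move above it.

```bash
cat >> h.py <<'E'
def hammer_fit(cam,d,m):
    P=cloud(cam,d,m); P=P[(P[:,2]>5)&(P[:,2]<40)]
    xy=P[:,:2].astype(np.float32)
    # handle: narrow part; iterate line fit, keep points within 14 mm
    head=None; k=np.ones(len(xy),bool)
    vx,vy,x0,y0=cv2.fitLine(xy,cv2.DIST_L1,0,.01,.01).ravel()
    for _ in range(15):
        dd=np.array([vx,vy]); n=np.array([-vy,vx]); off=(xy-[x0,y0])@n; al=(xy-[x0,y0])@dd
        wid=[np.ptp(off[abs(al-a)<6]) if (abs(al-a)<6).sum()>5 else 0 for a in (np.percentile(al,2),np.percentile(al,98))]
        s=1 if wid[1]>wid[0] else -1
        k=(abs(off)<16)&(s*al<np.max(s*al)-35)
        vx,vy,x0,y0=cv2.fitLine(xy[k],cv2.DIST_L2,0,.01,.01).ravel()
    dd=s*np.array([vx,vy]); al=(xy-[x0,y0])@dd; n=np.array([-dd[1],dd[0]]); off=(xy-[x0,y0])@n
    print("yaw",np.degrees(np.arctan2(dd[1],dd[0])),"len",np.ptp(al),"head y",off.min(),off.max(),"handle off",np.percentile(off[k],[2,98]))
    o=np.array([x0,y0])+dd*(al.max()-105)  # head end at +105
    print("origin",o,"grip",o+42*dd,"head",o+92*dd,"butt",o-105*dd,"zmax",np.percentile(P[:,2],95)); return o,dd
E
python3 - <<'E'
from h import *
p,d=env.read_camera("top")
for r in env.silhouettes("top","hammer")[:2]:
    print(r["location"]); hammer_fit("top",d,r["region"])
s=env.state()
go([575,0,320],tool(0)); go([530,-350,200],tool(0,-np.pi/2))
E
```

```text
[345.4, 179.7]
yaw -1.5243315 len 209.65302 head y -50.629616 37.70551 handle off [-12.42951366  10.36907494]
origin [ 458.1439  -343.57098] grip [ 500.12903 -344.68823] head [ 550.1113 -346.0183] butt [ 353.18103 -340.77783] zmax 28.438300950794883
[353.8, 268.9]
yaw 69.11159 len 210.603 head y -47.19399 38.971188 handle off [-12.09605217  11.89599472]
origin [ 179.64578 -385.31137] grip [ 194.62085 -346.07175] head [ 212.44829 -299.3579 ] butt [ 142.20813 -483.4104 ] zmax 28.63910549821903
shift [-12.6  59.1   3.7] rotvec [ 5.93  0.06 -0.13]
shift [-91.9 388.7 158.7] rotvec [ 4.53 -4.91 95.58]
```

Run:
```python
from h import *
go([460,-345,220],tool(0,np.radians(-91.5)))
```

```text
shift [-161.1  378.9  137.6] rotvec [ 4.48 -4.99 97.08]
```

>>> arm_command(motion=[0.2,-161,379,138,4.5,-5,97,0.2,-161,379,138,4.5,-5,97,0.2,-161,379,138,4.5,-5,97,0.2,-161,379,138,4.5,-5,97,0.2,-161,379,138,4.5,-5,97,0.2,-161,379,138,4.5,-5,97,0.2,-161,379,138,4.5,-5,97,0.2,-161,379,138,4.5,-5,97,0.2,-161,379,138,4.5,-5,97,0.2,-161,379,138,4.5,-5,97,0.2,-161,379,138,4.5,-5,97,0.2,-161,379,138,4.5,-5,97,0.2,-161,379,138,4.5,-5,97,0.2,-161,379,138,4.5,-5,97,0.2,-161,379,138,4.5,-5,97,0.2,-161,379,138,4.5,-5,97])

```text
t: 10.35
eef_pos: [461.2, -344.5, 220.4]
tcp_rot: [-3.141, -0.001, -1.593]
ft_force: [-0.8, -0.5, 0.3]
opening: 0.602
```

Run:
```python
from h import *
s=env.state(); print(s["joints"].round(2),s["eef_pos"],s["opening"])
p,d=env.read_camera("wrist"); cv2.imwrite("pics/h_w.png",p[:,:,::-1])
for r in env.silhouettes("wrist","hammer")[:2]:
    print(r["confidence"],r["location"]); hammer_fit("wrist",d,r["region"])
for l in ("hammer_grip","hammer_head"):
    for r in env.spot_point("wrist",l)[:1]: print(l,round(r["confidence"],2),r["location"],ray("wrist",r["location"],13))
p,d=env.read_camera("top"); cv2.imwrite("pics/h_t.png",cv2.resize(p[40:240,90:330,::-1],None,fx=3,fy=3))
for r in env.silhouettes("top","doming_block")[:2]:
    P=cloud("top",d,r["region"]); print("block",r["confidence"],r["location"],w2c(np.median(P,0)))
```

```text
[-0.76  0.41  1.68  0.    1.05  0.84] [ 461.17761196 -344.47965348  220.36685989] 0.6016965784509978
0.63 [264.1, 137.2]
yaw -1.6889359 len 208.77737 head y -48.1236 39.472004 handle off [-11.88080654  12.0395813 ]
origin [ 458.96417 -347.15012] grip [ 500.94592 -348.388  ] head [ 550.9242  -349.86166] butt [ 354.0098  -344.05542] zmax 26.120202460192715
hammer_grip 0.64 [264.6, 139.5] [ 500.3321361  -350.90858443   13.        ]
hammer_head 0.95 [260.3, 90.8] [ 550.82136736 -347.41898053   13.        ]
block 0.64 [181.4, 138.0] [ 54.30284995 -21.87573156  49.12179067]
block 0.59 [302.3, 108.6] [-352.90965466 -115.18697559   37.8242818 ]
```

View pics/h_w.png

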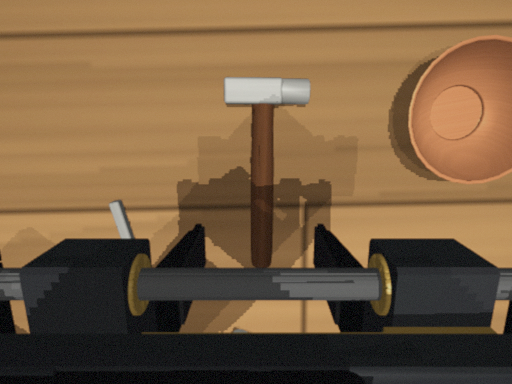

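View pics/h_t.png

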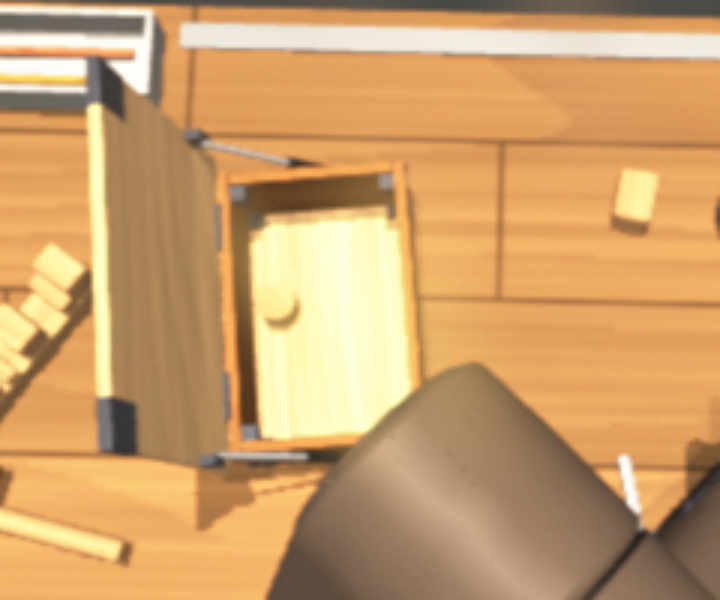

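The wrist view shows the dark-handled hammer at (262,90)–(262,265) with a steel head, and the fit agrees with the top view. The top crop shows the lid fully open, the struts, and the block at (277,303) by the hinge wall.

Run:
```python
from h import *
T=tool(0,np.radians(-91.6))
go([500.5,-347.8,60],T); go([500.5,-347.8,4.5],T)
p,d=env.read_camera("top"); P=cloud("top",d); C=w2c(P)
m=(abs(C[:,2]-115)<5)&(abs(C[:,1])<100)
for lo,hi in ((-130,-70),(70,110)):
    for y in (-110,-80,-40,0,40): 
        q=C[(abs(C[:,2]-115)<5)&(C[:,0]>lo)&(C[:,0]<hi)&(abs(C[:,1]-y)<15)]; print(lo,y,len(q),q[:,0].min() if len(q) else 0,q[:,0].max() if len(q) else 0)
q=C[(abs(C[:,2]-115)<5)&(abs(C[:,0])<70)&(C[:,1]<-120)]; print(q[:,1].min(),q[:,1].max())
```

```text
shift [  2.  -39.4 160.4] rotvec [-0.06 -0.04  0.28]
shift [  2.  -39.3 215.9] rotvec [-0.06 -0.04  0.28]
-130 -110 36 -99.52269220185563 -72.18076489973839
-130 -80 34 -98.99577916232877 -87.78867129467186
-130 -40 36 -99.63814331642439 -87.94386010993918
-130 0 33 -99.75304430657741 -88.59230139221772
-130 40 35 -99.874705792791 -88.65263932497747
70 -110 41 77.56667026813997 102.12440930859115
70 -80 43 87.85319391917056 103.26937872373819
70 -40 43 87.98612951292587 102.6047329066827
70 0 46 88.01493571886846 102.16878614080777
70 40 52 87.43007236838933 102.85430390542595
-163.7517197162134 -136.3821169170694
```

>>> arm_command(motion=[0.2,2,-39,160,0,0,0,0.2,2,-39,160,0,0,0,0.2,2,-39,160,0,0,0,0.2,2,-39,160,0,0,0,0.2,2,-39,160,0,0,0,0.2,2,-39,190,0,0,0,0.2,2,-39,206,0,0,0,0.2,2,-39,216,0,0,0,0.2,2,-39,216,0,0,0,0.2,2,-39,216,0,0,0])

```text
t: 11.7
eef_pos: [500.6, -348.4, 6.1]
tcp_rot: [-3.139, -0.002, -1.594]
ft_force: [-0.1, 0.5, 0.5]
opening: 0.601
```

Run:
```python
from h import *
s=env.state(); print(s["eef_pos"],s["ft_force"])
p,d=env.read_camera("wrist"); cv2.imwrite("pics/i_w.png",p[:,:,::-1])
```

```text
[ 500.63931684 -348.43408257    6.10300206] [-0.11262884  0.46980599  0.46180453]
```

View pics/i_w.png

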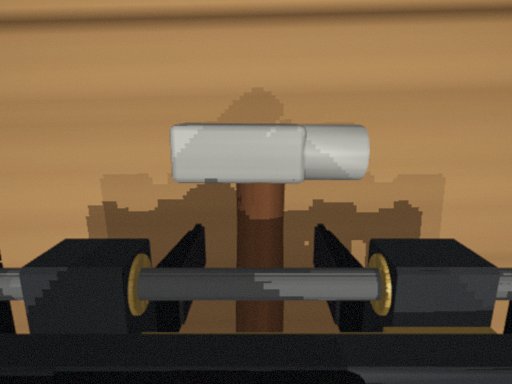

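The handle lies centred between the fingers, at columns 237–285. Closing and lifting.

>>> arm_command(motion=[-1,0,0,0,0,0,0,-1,0,0,0,0,0,0,-1,0,0,0,0,0,0,-1,0,0,0,0,0,0,-1,0,0,0,0,0,0,-1,0,0,0,0,0,0,-1,0,0,-5,0,0,0,-1,0,0,-15,0,0,0,-1,0,0,-40,0,0,0,-1,0,0,-80,0,0,0,-1,0,0,-120,0,0,0,-1,0,0,-160,0,0,0,-1,0,0,-200,0,0,0,-1,0,0,-230,0,0,0,-1,0,0,-230,0,0,0,-1,0,0,-230,0,0,0])

```text
t: 13.35
eef_pos: [499.5, -347.3, 234.2]
tcp_rot: [-3.141, -0.001, -1.594]
ft_force: [-0.2, 0.5, -4.5]
opening: 0.259
```

Run:
```python
from h import *
s=env.state(); print(s["eef_pos"],s["ft_force"],s["opening"])
p,d=env.read_camera("wrist"); cv2.imwrite("pics/j_w.png",p[:,:,::-1])
p,d=env.read_camera("scene"); cv2.imwrite("pics/j_s.png",p[:,:,::-1])
T=tool(0,np.radians(95.8-180)+0)  # hammer yaw 5.8 -> tool yaw 5.8-90
hy=np.radians(-1.6+91.6)
go(c2w([-24,-40,236]),tool(0,np.radians(5.8-90)))
```

```text
[ 499.47102712 -347.28487806  234.18992912] [-0.18954849  0.45607809 -4.4885696 ] 0.259360921147297
shift [-484.8 -104.2   -2.9] rotvec [ 0.07  0.08 -7.13]
```

View pics/j_w.png

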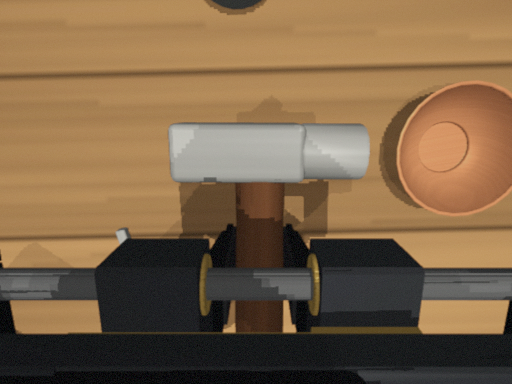

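View pics/j_s.png

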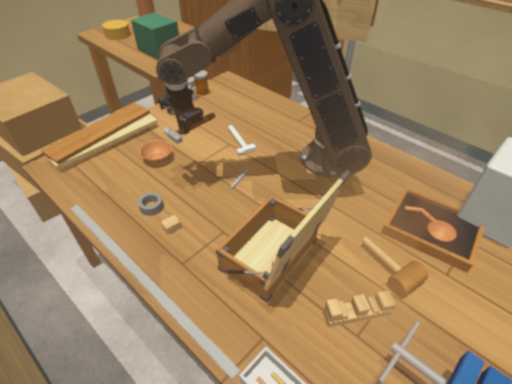

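The hammer is held level, reading 4.5 N of weight. Carrying it over the chest.

>>> arm_command(motion=[-1,-30,-6,-3,0,0,-1,-1,-70,-15,-3,0,0,-2,-1,-110,-24,-3,0,0,-3,-1,-150,-32,-3,0,0,-4,-1,-190,-41,-3,0,0,-5,-1,-230,-49,-3,0,0,-6,-1,-270,-58,-3,0,0,-7,-1,-310,-67,-3,0,0,-7.1,-1,-350,-75,-3,0,0,-7.1,-1,-390,-84,-3,0,0,-7.1,-1,-430,-92,-3,0,0,-7.1,-1,-460,-99,-3,0,0,-7.1,-1,-485,-104,-3,0,0,-7.1,-1,-485,-104,-3,0,0,-7.1,-1,-485,-104,-3,0,0,-7.1])

```text
t: 14.95
eef_pos: [614.5, 135.0, 235.4]
tcp_rot: [3.139, -0.001, -1.469]
ft_force: [0.0, -0.5, -4.2]
opening: 0.253
```

Run:
```python
from h import *
s=env.state(); print(w2c(s["eef_pos"]),s["tcp_rot"],s["ft_force"],s["opening"],s["joints"].round(2))
p,d=env.read_camera("wrist"); cv2.imwrite("pics/k_w.png",p[:,:,::-1])
for r in env.silhouettes("wrist","hammer")[:1]:
    P=cloud("wrist",d,r["region"]); C=w2c(P); print(r["confidence"],C.min(0),C.max(0),np.median(C,0))
p,d=env.read_camera("top"); cv2.imwrite("pics/k_t.png",cv2.resize(p[40:240,90:330,::-1],None,fx=3,fy=3))
p,d=env.read_camera("scene"); cv2.imwrite("pics/k_s.png",cv2.resize(p[120:320,140:400,::-1],None,fx=3,fy=3))
go(c2w([-24,-40,42]),tool(0,np.radians(5.8-90)))
```

```text
[-24.13058496 -39.79935375 235.36743425] [ 3.13945507e+00 -9.90610608e-04 -1.46900054e+00] [ 0.02321379 -0.49858308 -4.1926357 ] 0.25347787577629377 [ 0.11  0.48  1.52 -0.    1.14  1.58]
0.75 [-155.15108549 -104.19867787   -0.65452446] [ 78.06366364  24.51545346 340.60636087] [-25.61269478 -86.16227264 255.77425871]
shift [ -1.5   0.2 194.8] rotvec [-0.01 -0.05 -0.09]
```

View pics/k_w.png

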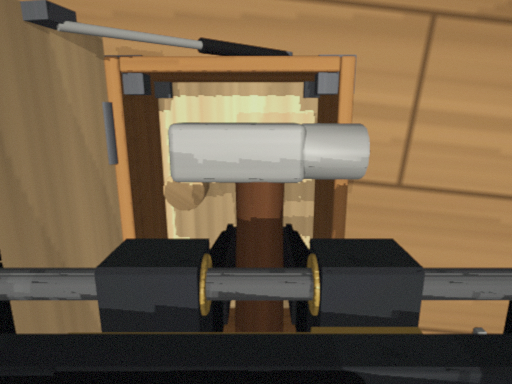

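View pics/k_s.png

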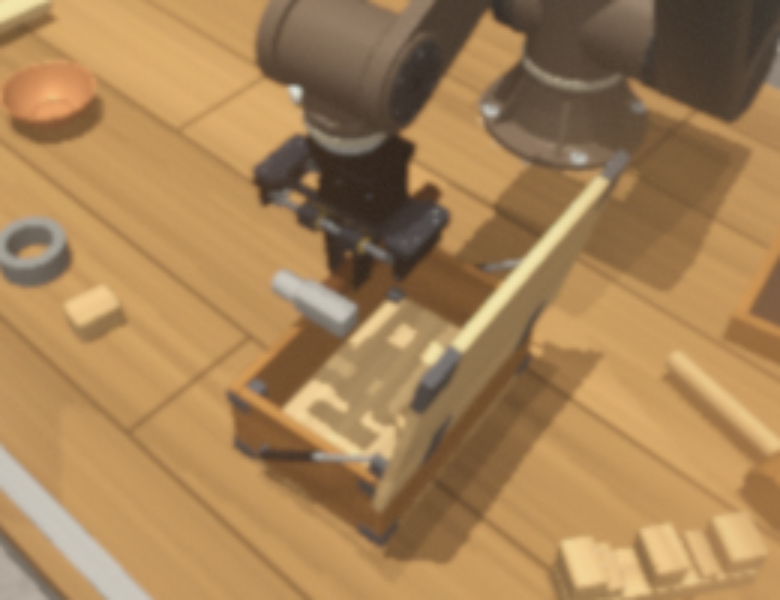

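The wrist view shows the head at (170–368,150) lying between the walls, with the block at (187,193) clear of it. The gripper body is wide across the chest, so I'll stop when it is just above the rim.

>>> arm_command(motion=[-1,-1,0,30,0,0,0,-1,-1,0,65,0,0,0,-1,-1,0,100,0,0,0,-1,-1,0,130,0,0,0,-1,-1,0,155,0,0,0,-1,-1,0,170,0,0,0,-1,-1,0,180,0,0,0,-1,-1,0,187,0,0,0,-1,-1,0,192,0,0,0,-1,-1,0,192,0,0,0,-1,-1,0,192,0,0,0])

```text
t: 16.25
eef_pos: [615.6, 135.7, 45.9]
tcp_rot: [-3.14, -0.001, -1.47]
ft_force: [-0.3, -0.3, -3.6]
opening: 0.255
```

Run:
```python
from h import *
s=env.state(); print(w2c(s["eef_pos"]),s["ft_force"],s["opening"])
p,d=env.read_camera("wrist"); cv2.imwrite("pics/l_w.png",p[:,:,::-1])
p,d=env.read_camera("scene"); cv2.imwrite("pics/l_s.png",cv2.resize(p[120:320,140:400,::-1],None,fx=3,fy=3))
```

```text
[-23.56575884 -40.91334616  45.88713009] [-0.32335827 -0.29704802 -3.60978053] 0.2545106796651689
```

View pics/l_w.png

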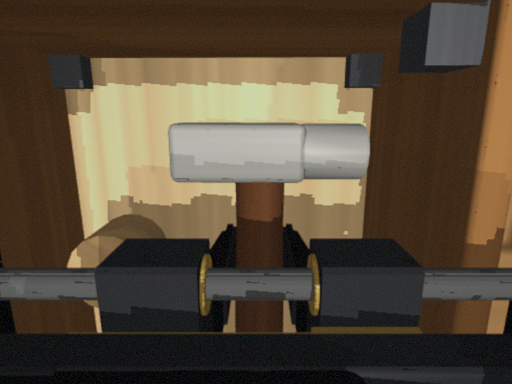

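View pics/l_s.png

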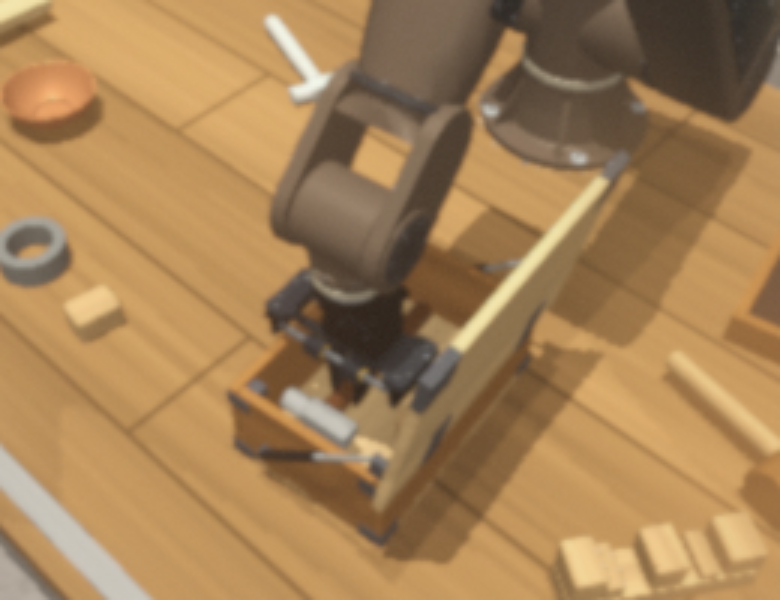

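>>> arm_command(motion=[-1,0,0,3,0,0,0,-1,0,0,4,0,0,0,-1,0,0,4,0,0,0,0.1,0,0,4,0,0,0,0.1,0,0,4,0,0,0,0.1,0,0,4,0,0,0,0.1,0,0,4,0,0,0,0.1,0,0,4,0,0,0])

```text
t: 17.15
eef_pos: [615.4, 135.6, 41.4]
tcp_rot: [-3.14, -0.001, -1.47]
ft_force: [-0.1, -0.6, -0.6]
opening: 0.539
```

Run:
```python
from h import *
s=env.state(); print(w2c(s["eef_pos"]),s["ft_force"],s["opening"])
p,d=env.read_camera("wrist"); cv2.imwrite("pics/m_w.png",p[:,:,::-1])
```

```text
[-23.62308986 -40.69081169  41.38724945] [-0.0835424  -0.61624236 -0.60719326] 0.5390335949850351
```

View pics/m_w.png

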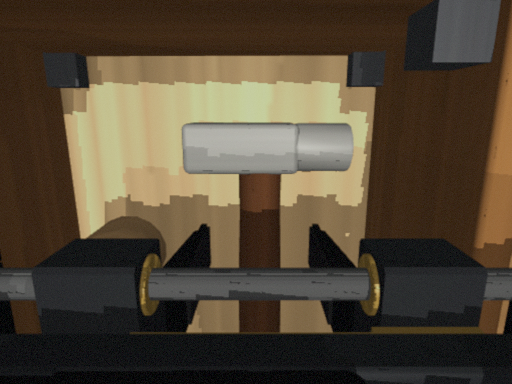

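The hammer has been released onto the floor: its head at (265,148) now looks smaller, and the force is back to about zero. I'll lift straight up and move aside towards the robot's right so I can check.

>>> arm_command(motion=[0.1,0,0,-20,0,0,0,0.1,0,0,-60,0,0,0,0.1,0,0,-110,0,0,0,0.1,0,0,-160,0,0,0,0.1,0,0,-210,0,0,0,0.1,0,0,-260,0,0,0,0.1,0,0,-260,0,0,0,0.1,50,0,-260,0,0,0,0.1,100,0,-260,0,0,0,0.1,150,0,-260,0,0,0,0.1,200,0,-260,0,0,0,0.1,250,0,-260,0,0,0,0.1,300,0,-260,0,0,0,0.1,300,0,-260,0,0,0,0.1,300,0,-260,0,0,0])

```text
t: 18.7
eef_pos: [644.9, -163.8, 300.6]
tcp_rot: [-3.142, -0.0, -1.472]
ft_force: [0.7, 0.2, 0.3]
opening: 0.551
```

Run:
```python
from h import *
np.set_printoptions(precision=1,suppress=True)
s=env.state(); print(s["eef_pos"],s["ft_force"],abs(s["qvel"]).max(),s["t"])
p,d=env.read_camera("top"); cv2.imwrite("pics/n_t.png",p[:,:,::-1])
for r in env.silhouettes("top","hammer")[:2]:
    C=w2c(cloud("top",d,r["region"])); C=C[C[:,2]<60]; print("hammer",r["confidence"],r["location"],np.percentile(C,1,0),np.percentile(C,99,0))
for l in ("hammer_head","hammer_butt"):
    for r in env.spot_point("top",l)[:2]: print(l,r["confidence"],r["location"],w2c(ray("top",r["location"],23)))
for l in ("punch","offcut"):
    r=env.silhouettes("top",l)
    if r: print(l,np.median(cloud("top",d,r[0]["region"]),0))
p,d=env.read_camera("scene"); cv2.imwrite("pics/n_s.png",p[:,:,::-1])
```

```text
[ 644.9 -163.8  300.6] [0.7 0.2 0.3] 0.04303756791069571 18.7
hammer 0.73 [350.5, 268.3] [-586.6  362.8   14.1] [-393.   492.4   30.7]
hammer 0.62 [206.4, 138.5] [ -68.6 -100.8   19.5] [14.8 87.6 40. ]
hammer_head 0.65 [204.3, 119.9] [-21.7 -95.9  23. ]
hammer_butt 0.8 [208.1, 176.4] [-22.4  99.8  23. ]
hammer_butt 0.66 [390.6, 285.7] [-584.2  500.8   23. ]
offcut [603.8 287.2 275.1]
```

View pics/n_t.png

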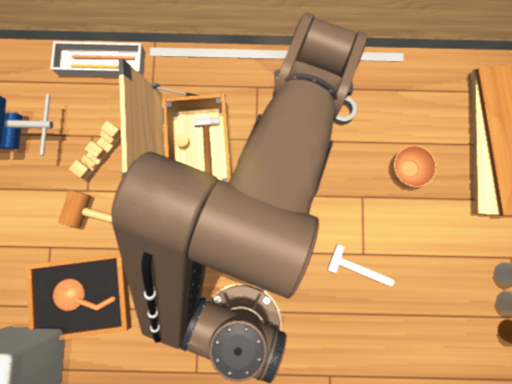

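View pics/n_s.png

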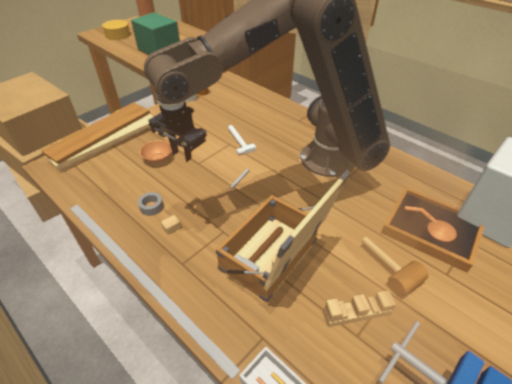

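The hammer lies flat in the chest: head at chest (-22,-96), butt at (-22,100), and its top no higher than 40 mm. The lid is fully open, the bystanders look undisturbed, and the arm is clear.

>>> arm_command(motion=[0.1,0,0,0,0,0,0,0.1,0,0,0,0,0,0,0.1,0,0,0,0,0,0])

```text
t: 19.35
eef_pos: [645.1, -162.5, 301.5]
tcp_rot: [-3.141, -0.001, -1.47]
ft_force: [-0.1, 0.9, 0.5]
opening: 0.552
```

Run:
```python
from cell import env
print(env.job_done())
```

```text
the job is handed in; nothing more can be done
None
```

I lifted the lid with closed fingers under its lip to about 74°, judged from the arm's pose, and backed off; the struts carried it fully open. I then gripped the steel-headed hammer by its handle and lowered it into the chest. I released it about 3 cm above the floor, because the gripper body would otherwise have hit the rim. The job was handed in at about t = 19.4 s.

**What my last checks showed:**
- **Hammer:** it lies flat inside, with its head at chest (-22, -96) mm and its butt at (-22, 100) mm. Its top is no more than about 40 mm above the chest's underside.
- **Lid:** it stands open in both the scene and top pictures. I judged its angle by eye and did not measure it.
- **Arm:** it is clear of everything, with about zero wrist force.
- **Bystanders:** they look unmoved in the scene picture. In the last top view the arm hid the offcut and the punch: the network's offcut report there was false (a point on the arm) and it found no punch, so those two were checked only by eye.

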